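Draw the spacer plate that locks a specimen clamp

ROBOT

A 7-joint arm with a two-finger parallel gripper is mounted at the origin on a cart in front of the work surface, level with it; the furniture and walls round the work are solid. World frame = base frame: x ahead of the robot, y to its left, z up, the work surface at z = 0. Lengths are in mm, angles in rad, forces in N, time in s.
With the tool pointing down it reaches from about 425 to 875 mm from the base axis. Payload 8.4 kg.
Tool frame: the origin (TCP) lies at the very end of the fingers, on their centre line; the grasp point (between the pads) lies 19 mm behind it (r.grip_point_offset is the distance from the TCP to the grasp point, in mm); z points along the fingers, y is the line along which they close (so a half turn about z gives the same grasp; the last joint's range is limited). The gripper opens to 85 mm and grips with 20 to 120 N. Pads are 22 mm wide; open, the fingers measure 114 mm over their backs; the gripper's body (76 mm by 85 mm) begins 54 mm behind the grasp point. The pads swing forward as they close: fully open they stand 13 mm farther back than shut.
Start: joints at [1.02, 0.333, 0.04, 1.465, -0.013, 1.343, -0.059], TCP at [283.755, -584.761, 204.308] pointing down, gripper open.
Joint ranges: [-2.58, 2.58], [-0.38, 2.09], [-1.3, 1.39], [0.25, 2.4], [-1.5, 4.64], [0.08, 2.09], [-2.65, 2.65]. Speed limits (rad/s): [2.22, 2.22, 2.79, 2.79, 3.14, 3.14, 3.14].

INTERFACE

Orientations are given as [roll, pitch, yaw] about the fixed x, y, z axes, in that order (R = Rz(yaw) Ry(pitch) Rx(roll)).
In Python, from bench import r gives the robot as it stands. The module is installed in compiled form; this text tells all that it offers.
- The arm moves only by the tool jog_arm, never from a script. Its argument "rows" is a list that holds one entry, the list of rows, each a list of 7 numbers: the turn, a rotation vector about the world's x, y, z in rad, then the shift along the world's x, y, z in m, then the opening, from 0 (shut) to 1 (fully open). A call has 1 to 5 rows; each row is the pose to reach, as a shift and turn from the pose commanded when the call began; what a row does not reach only later rows make up. A row lasts 1/8 s, in which the tool goes at most 62.5 mm and 10.7 degrees, less where a joint would pass 70% of its speed; a pose out of reach is approached as far as the arm can. A call with a gripper value outside its range is refused whole. The fingers move at their own pace and stop on an object; "newtons" is the grip in N (left out, the last holds). Time passes only in rows, so rows that repeat a pose let the fingers close. It gives the time, the measured TCP pose, the force, the opening and the grip force at its end, in the units of the state.
- r.sense(): the state, without advancing time (a new reading comes with each control period).
- r.camera(name): name is "side" or "top" or "wrist"; returns the picture (384x512x3 uint8, red, green, blue); there is no depth.
- r.calibration(name): a dict with "camera_matrix" (3x3 intrinsics, pixels), "extrinsics" (4x4, takes a point from camera to world coordinates); the wrist camera has in their place "mount" (4x4, takes a point from camera to tool coordinates, whose origin is the TCP and whose axes are the flange's). Camera axes: x right, y down, z forward; pixel columns grow to the right and rows downward; lengths in mm; the calibration is good to about 2 mm. A picture is of the moment at which its call begins: read the wrist's pose just before it. calibration takes no time and is no camera call.
- r.close_job(): hands the job in; it is judged then, once.
Trained networks look in the newest picture that a camera, given by its name, has taken for a name from the list of things; names that differ only in an ending like _2 or _b are one class to them, and where a whole thing is asked for, a point or a joint stands for the part that bears it (a point fixed in the world has none). Each returns a list of dicts, best first, with "confidence" (0 to 1); they miss things now and then, are a little off and sometimes report something else, mostly with a low value. They report only what shows in the picture. A call takes as long as a camera call. They do not tell look-alikes from the thing itself.
- r.masks_of(label, camera): "pixels" (384x512 bool, what is visible of it) and "point" ([column, row] in pixels, amid what is visible of it).
- r.tip_of(label, camera): "point" ([column, row] in pixels: a listed point, or the origin of a listed thing).
The state is a dict: "t": time; "q": joint angles; "joint_vel": joint speeds; "joint_torque": joint torques, N m; "eef_pos": TCP position; "tool_rot": TCP orientation; "ft_force": force on the tool from outside, world axes, zero at the start; "wrist_torque": the same for the moment, N m; "grip_width": finger opening in mm; "gripper_force": force on a finger pad.
Only numpy, scipy, OpenCV 4.12 (cv2) and the standard library are available. Lean on these libraries where they do the work, as an engineer would, in place of code of your own. Each camera call takes 0.05 s, during which the arm holds its last target. There are 200 camera calls.

TASK

Two identical small clamps stand on the worktop, each with a steel spacer plate stuck down in its narrow gap so that only the plate's top edge stands out. Grip the spacer of the clamp that holds the black specimen puck by that top edge, draw it up out of the gap, lower it into the shallow steel tray before letting go, and leave it lying or standing in there. Leave the puck in its clamp, and leave the empty clamp's spacer where it is.

Things in the scene. Friction and masses are not known exactly. Their poses are not given: they have to be found in the camera images.
- spacer: Steel plate to retrieve: 36 (x) x 10 (y, grip across this) x 50 mm (z), 70 g. Origin at its centre. It stands upright in the gap of the clamp that holds the black puck, its foot 8 mm and its top edge 58 mm above the worktop. The gap is 13 mm wide, 40 long, 23 deep; everything round it ends 31 mm above the worktop, so the top 27 mm of the plate is free to grip. It slides straight up easily.
- other_spacer: Identical steel plate in the gap of the other, empty clamp, to be left there; origin at its centre, same axes. Each clamp is a fixed aluminium block, 56 mm along its plate's x and 84 mm along y, 31 mm high: a jaw, the gap, an upright grey pressure pad, the nest for a puck, a second jaw.
- specimen: Black cylindrical resin puck, 31 mm in diameter, 21 mm high, loose in the nest of the clamp whose spacer is wanted, to be left there. Origin at the centre of its underside, 8 mm above the worktop; its axis is 31 mm from the spacer's middle plane (towards the spacer's +y), beyond the pressure pad.
- tray: Shallow rectangular stainless-steel tray, fixed to the worktop, 150 mm (its x) x 110 mm (its y) outside; 3 mm walls and floor, rolled rim 18 mm above the worktop. Origin at the centre of its underside; the inner floor is 3 mm above it, 144 x 104 mm.
There are look-alikes about, which are no part of the job. Leave any red look-alike of the spacer alone.

How it is judged (in metres and radians):
On the way, in this order (a step that is already met when the one before it is completed fails the run):
1. the spacer is held in the gripper, drawn up clear of its clamp (contact force between the fingers and spacer above 0.3 N and height (world z) of spacer above 0.065 m), for 0.1 s.
2. the spacer, still held, is lowered into the tray, its lower end within about 15 mm of the floor (x of spacer in the frame of tray between -0.071 and 0.071 m and y of spacer in the frame of tray between -0.051 and 0.051 m and contact force between the fingers and spacer above 0.3 N and height (world z) of spacer below 0.043 m), for 0.1 s.
At the end, for the whole second after the job is handed in: The spacer lies, leans or stands at rest in the tray, let go, its centre within the tray's inner walls and no more than 36 mm above the worktop; the puck and the other spacer are within 15 mm of where they stood (x of spacer in the frame of tray between -0.071 and 0.071 m and y of spacer in the frame of tray between -0.051 and 0.051 m and height (world z) of spacer below 0.036 m and linear speed of spacer below 0.02 m/s and distance of each of specimen, other_spacer from where it was at the start of the episode below 0.015 m); the robot touches nothing.
It fails at once if the specimen puck is moved from its nest (more than 15 mm) (distance of specimen from where it was at the start of the episode above 0.015 m).
It fails at once if the other clamp's spacer is moved (more than 15 mm) (distance of other_spacer from where it was at the start of the episode above 0.015 m).
It also fails if it takes over 35 s, if anything falls off the work surface, if the arm or the gripper's body presses on something with over 40 N, if the wrist force passes 120 N, or if a joint passes its speed limit or range.

## Working session

There is one attempt and no reset: what is moved stays moved. The work goes in short steps, Python scripts to look and compute and a tool call to move; the robot and the scene stay as the last step left them, time stands still between calls to the robot, and variables do not carry over. Pictures are saved under pics/ and viewed, at most 10 in all, crops included, and the job is handed in when it is done.

Besides the shell and the picture viewer there is one more tool, called after ">>>" as name(argument=value, ...), one argument or row to a line, values as JSON. jog_arm: Moves the arm, as the interface text tells. Its arguments: {"type":"object","properties":{"rows":{"type":"array"},"newtons":{"type":"number"}},"required":["rows"]}

```bash
mkdir -p pics; python3 - <<'E'
from bench import r
import cv2,numpy as np
s=r.sense();print(s['t'],s['eef_pos'],s['tool_rot'],s['grip_width'])
ims=[]
for c in('top','side'):
    im=r.camera(c);ims.append(im);cv2.imwrite(f'pics/{c}0.png',im[:,:,::-1])
    k=r.calibration(c);print(c,np.round(k['camera_matrix'],1).tolist(),np.round(k['extrinsics'],3).tolist())
    for l in('spacer','specimen','tray'):
        print(l,[(np.round(d['point']).tolist(),round(d['confidence'],2),int(d['pixels'].sum())) for d in r.masks_of(l,c)],[(np.round(d['point'],1).tolist(),round(d['confidence'],2)) for d in r.tip_of(l,c)])
v=np.vstack([cv2.resize(i,(400,300)) for i in ims])
cv2.imwrite('pics/top0b.png',cv2.resize(ims[0],(800,600),interpolation=cv2.INTER_CUBIC)[:,:,::-1])
E
```

```text
0.0 [ 283.54426862 -584.33167931  203.40145341] [-3.13993049e+00  8.39183156e-05  4.51753086e-01] 85.04558426322895
top [[386.3, 0.0, 262.0], [0.0, 386.3, 197.0], [0.0, 0.0, 1.0]] [[0.004, -0.99, 0.143, 319.394], [-1.0, -0.004, -0.003, -131.743], [0.004, -0.143, -0.99, 931.975], [0.0, 0.0, 0.0, 1.0]]
spacer [([190.0, 225.0], 0.45, 145), ([195.0, 171.0], 0.41, 145)] [([191.2, 227.0], 0.65), ([193.2, 171.9], 0.62), ([163.6, 203.9], 0.48)]
specimen [([182.0, 169.0], 0.65, 155)] [([182.5, 169.3], 0.61)]
tray [([242.0, 187.0], 0.89, 2930)] [([241.5, 186.1], 0.87)]
side [[455.9, 0.0, 257.1], [0.0, 455.9, 188.9], [0.0, 0.0, 1.0]] [[-0.817, -0.192, 0.544, -11.855], [-0.577, 0.315, -0.754, 533.548], [-0.027, -0.929, -0.368, 369.381], [0.0, 0.0, 0.0, 1.0]]
spacer [([193.0, 257.0], 0.88, 746), ([246.0, 245.0], 0.85, 647), ([186.0, 216.0], 0.54, 246)] [([246.7, 243.5], 0.91), ([196.0, 258.2], 0.72), ([185.3, 220.2], 0.66)]
specimen [([170.0, 229.0], 0.57, 253)] [([164.2, 236.6], 0.66)]
tray [([242.0, 211.0], 0.83, 2600)] [([242.7, 219.4], 0.92)]
```

View pics/top0b.png

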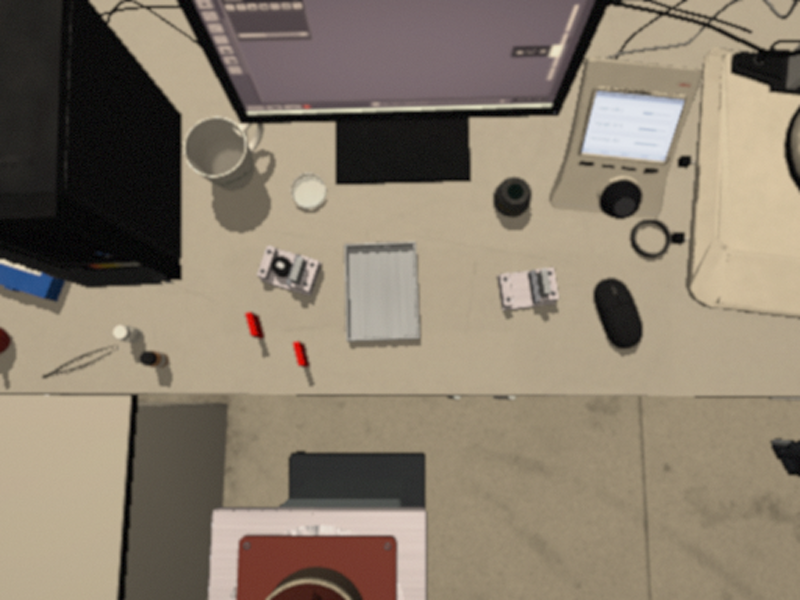

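View pics/side0.png

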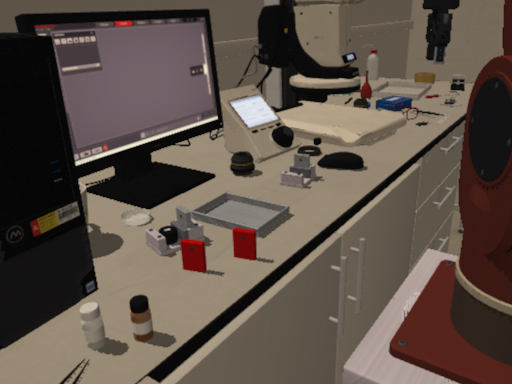

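The wanted clamp, with the puck, is at full-res top (185,173) and side (175,230). Candidates for the spacer:
- grey plate in the puck clamp: top (193,172), side (186,216) — chosen
- grey plate in the empty clamp: top (348,183), side (302,165)
- red look-alikes: top (163,207) and (192,226), side (193,257) and (246,245)

Next I'll check the choice in a close crop and triangulate.

```bash
cat > h.py <<'E'
from bench import r
import cv2,numpy as np
def ray(c,p,E=None):
    k=r.calibration(c);E=k['extrinsics'] if E is None else E
    d=E[:3,:3]@np.linalg.inv(k['camera_matrix'])@[p[0],p[1],1];return E[:3,3],d/np.linalg.norm(d)
def atz(c,p,z,E=None):
    o,d=ray(c,p,E);return o+d*(z-o[2])/d[2]
def tri(a,pa,b,pb):
    o1,d1=ray(a,pa);o2,d2=ray(b,pb)
    t=np.linalg.lstsq(np.c_[d1,-d2],o2-o1,rcond=None)[0]
    P,Q=o1+t[0]*d1,o2+t[1]*d2;return (P+Q)/2,np.linalg.norm(P-Q)
def wristE():
    from scipy.spatial.transform import Rotation as R
    s=r.sense();T=np.eye(4);T[:3,:3]=R.from_euler('xyz',s['tool_rot']).as_matrix();T[:3,3]=s['eef_pos']
    return T@r.calibration('wrist')['mount']
E
python3 - <<'E'
from h import *
np.set_printoptions(precision=1,suppress=True)
print('spacer',tri('top',(193.2,171.9),'side',(185.3,220.2)))
print('puck',tri('top',(182.5,169.3),'side',(164.2,236.6)),atz('top',(182,169),29),atz('side',(170,229),29))
print('tray',tri('top',(241.5,186.1),'side',(242.7,219.4)))
im=r.camera('top');m=r.masks_of('tray','top')[0]['pixels'].astype('uint8')
c=max(cv2.findContours(m,0,2)[0],key=cv2.contourArea)
b=cv2.boxPoints(cv2.minAreaRect(c));print('tray corners',[atz('top',p,18)[:2] for p in b])
print(r.calibration('wrist'))
a=cv2.resize(im[145:205,150:230],(800,600),interpolation=cv2.INTER_CUBIC)
s=cv2.resize(r.camera('side')[195:270,130:230],(800,600),interpolation=cv2.INTER_CUBIC)
v=np.hstack([cv2.resize(a,(400,300)),cv2.resize(s,(400,300))]);cv2.imwrite('pics/crop.png',v[:,:,::-1])
E
```

```text
spacer (array([508.3,  28.6,  32.4]), np.float64(1.324144439814508))
puck (array([522.8,  61.7,  10.2]), np.float64(7.374554864578865)) [516.5  56.6  29. ] [510.8  62.4  29. ]
tray (array([477.5, -86.6,  -4.3]), np.float64(9.355581432044916))
tray corners [array([553.5, -29.5]), array([ 558.3, -146.3]), array([ 406.2, -151.9]), array([401.6, -37.8])]
{'camera_matrix': array([[291.3,   0. , 257.1],
       [  0. , 291.3, 187.9],
       [  0. ,   0. ,   1. ]]), 'mount': array([[   0. ,   -1. ,   -0.3,   71.1],
       [   1. ,    0. ,   -0. ,   -0.5],
       [   0. ,   -0.3,    1. , -169.6],
       [   0. ,    0. ,    0. ,    1. ]])}
```

View pics/crop.png

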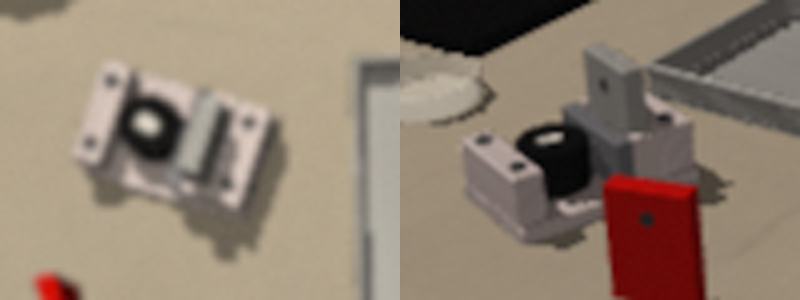

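The crop confirms it: a grey plate stands beside the black puck (puck on the +y side, left in the top view). The spacer is near (508, 29), yaw about −0.2, and the tray centre is near (480, −90). I'll go there now.

>>> jog_arm(
  rows=[
    [[0,0,-0.07,0.02,0.058,0.005,1],[0,0,-0.14,0.041,0.116,0.01,1],[0,0,-0.2,0.061,0.174,0.015,1],[0,0,-0.27,0.082,0.232,0.02,1],[0,0,-0.33,0.102,0.29,0.02,1]],
  ],
)

```text
t: 1.48
eef_pos: [386.5, -292.9, 225.0]
tool_rot: [3.14, -0.001, 0.12]
ft_force: [1.3, 1.1, -0.6]
grip_width: 85.3
gripper_force: 0.0
```

>>> jog_arm(
  rows=[
    [[0,0,-0.07,0.02,0.058,0,1],[0,0,-0.14,0.041,0.116,0,1],[0,0,-0.2,0.061,0.174,0,1],[0,0,-0.27,0.082,0.232,0,1],[0,0,-0.32,0.102,0.29,0,1]],
  ],
)

```text
t: 2.1
eef_pos: [488.2, -2.9, 224.7]
tool_rot: [3.142, -0.001, -0.2]
ft_force: [0.9, 0.5, -0.2]
grip_width: 85.2
gripper_force: 0.0
```

>>> jog_arm(
  rows=[
    [[0,0,0,0.01,0.02,-0.02,1],[0,0,0,0.02,0.03,-0.03,1],[0,0,0,0.02,0.03,-0.03,1]],
  ],
)

```text
t: 2.48
eef_pos: [507.6, 24.9, 193.6]
tool_rot: [3.142, 0.002, -0.198]
ft_force: [0.8, -0.3, -0.2]
grip_width: 85.6
gripper_force: 0.0
```

```bash
python3 - <<'E'
from h import *
np.set_printoptions(precision=3,suppress=True)
s=r.sense();print(s['t'],s['eef_pos'],s['tool_rot'],s['joint_vel'])
E=wristE();im=r.camera('wrist');cv2.imwrite('pics/w1.png',im[:,:,::-1])
for l,z in(('spacer',58),('specimen',29),('tray',18)):
  for d in r.masks_of(l,'wrist'):
    m=d['pixels'].astype('uint8');c=max(cv2.findContours(m,0,2)[0],key=cv2.contourArea)
    b=cv2.boxPoints(cv2.minAreaRect(c));print(l,d['confidence'],d['point'],b.tolist(),atz('wrist',d['point'],z,E),[atz('wrist',p,z,E)[:2] for p in b])
E
```

```text
2.475 [507.645  24.909 193.572] [ 3.142  0.002 -0.198] [ 0.018 -0.029  0.021 -0.005 -0.006  0.015  0.015]
spacer 0.91 [211.1, 240.8] [[194.3076629638672, 232.46151733398438], [211.3845977783203, 221.076904296875], [230.9230499267578, 250.38461303710938], [213.8461151123047, 261.76922607421875]] [438.09   93.351  58.   ] [array([452.025, 109.648]), array([461.826,  87.185]), array([421.644,  73.662]), array([411.038,  96.673])]
spacer 0.87 [247.4, 168.8] [[243.19671630859375, 189.83604431152344], [246.672119140625, 151.60655212402344], [255.95901489257812, 152.45082092285156], [252.48361206054688, 190.68031311035156]] [512.896  34.991  58.   ] [array([490.789,  44.307]), array([531.155,  31.955]), array([528.366,  22.545]), array([487.858,  34.545])]
spacer 0.56 [273.1, 262.3] [[258.0721740722656, 244.4123992919922], [271.4330139160156, 238.47422790527344], [288.8350524902344, 277.62884521484375], [275.4742126464844, 283.5670166015625]] [396.672  28.342  58.   ] [array([422.986,  41.184]), array([427.371,  24.659]), array([372.625,  13.576]), array([367.69 ,  30.746])]
specimen 0.6 [227.3, 166.1] [[206.50001525878906, 164.5], [225.00001525878906, 146.0], [242.50001525878906, 163.5], [224.00001525878906, 182.0]] [514.521  59.583  29.   ] [array([521.127,  82.962]), array([537.943,  56.914]), array([514.067,  41.511]), array([496.518,  67.731])]
tray 0.82 [351.6, 162.2] [[294.57696533203125, 111.88461303710938], [393.61541748046875, 92.07693481445312], [417.9615478515625, 213.80770874023438], [318.923095703125, 233.61538696289062]] [487.853 -86.566  18.   ] [array([559.154, -28.663]), array([ 558.666, -141.494]), array([ 405.073, -161.992]), array([402.453, -35.14 ])]
```

View pics/w1.png

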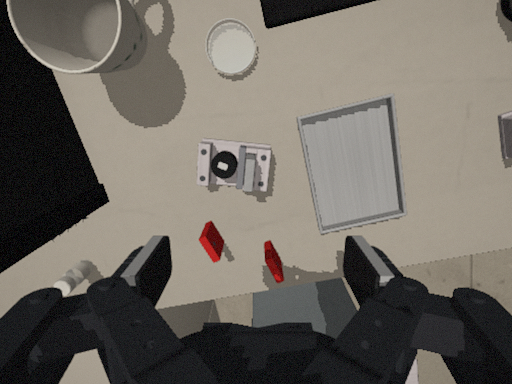

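The wrist view shows the puck clamp near (233,166): puck (224,164), dark pad (241,168), lighter plate (250,172). The tray is at (352,163) and the reds are at (211,241) and (273,262). I'll refine the top edge in a crop.

```bash
python3 - <<'E'
from h import *
im=cv2.imread('pics/w1.png')
a=cv2.resize(im[130:205,190:290],(800,600),interpolation=cv2.INTER_CUBIC)
cv2.imwrite('pics/c1.png',a)
E
```

```text
(no output)
```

View pics/c1.png

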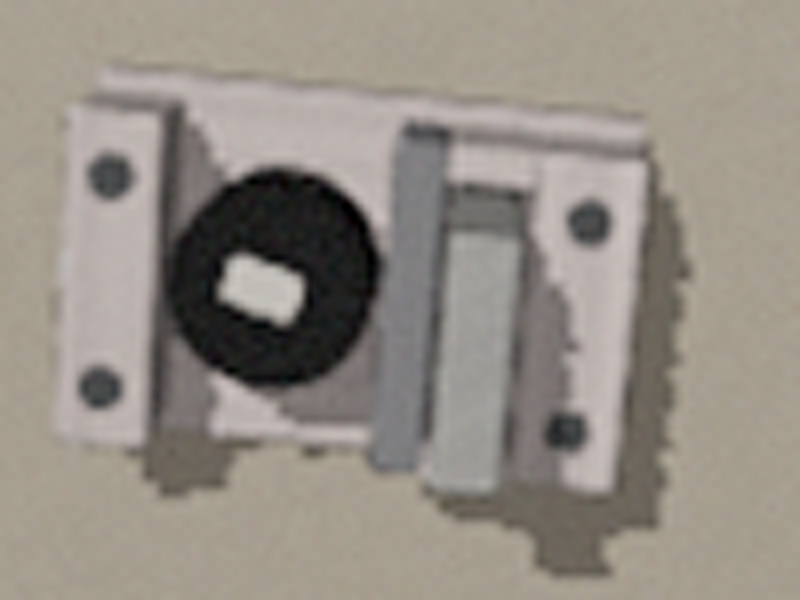

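Crop: the plate's light top face has corners (443,233), (520,235), (500,492), (425,487). The darker strip above it is its end face.

```bash
python3 - <<'E'
from h import *
np.set_printoptions(precision=3,suppress=True)
E=wristE();s=r.sense();print(s['eef_pos'],s['tool_rot'])
q=np.array([(443,233),(520,235),(500,492),(425,487)])/8+[190,130]-.5
P=np.array([atz('wrist',p,58,E) for p in q]);c=P.mean(0)
d=(P[0]+P[1]-P[2]-P[3])/2;w=(P[0]+P[3]-P[1]-P[2])/2
print('c',c,'len',np.linalg.norm(d),'yaw',np.arctan2(d[1],d[0]),'wid',w,np.linalg.norm(w))
t=np.array([(297.5,116),(393,95),(407,215),(322,235)])
T=np.array([atz('wrist',p,18,E) for p in t]);print(T,T.mean(0))
p=np.array([110+190,0]);
for k in[(285,275)]: print('puck',atz('wrist',np.array(k)/8+[190,130]-.5,29,E))
print('shift',c-s['eef_pos'])
E
```

```text
[507.842  23.918 194.877] [ 3.141 -0.001 -0.2  ]
c [506.249  34.269  58.   ] len 35.608202361081545 yaw -0.279321599238828 wid [2.514 9.967 0.   ] 10.279540154489549
[[ 554.348  -32.604   18.   ]
 [ 555.795 -142.47    18.   ]
 [ 405.806 -149.7     18.   ]
 [ 399.63   -39.804   18.   ]] [478.895 -91.145  18.   ]
puck [518.018  60.562  29.   ]
shift [  -1.593   10.351 -136.877]
```

The sizes match (35.6 × 10.3 mm), with the centre at (506, 34) and yaw −0.28. I'll descend partway and check again.

>>> jog_arm(
  rows=[
    [[0,0,-0.04,-0.001,0.005,-0.04,1],[0,0,-0.08,-0.002,0.01,-0.08,1],[0,0,-0.08,-0.002,0.01,-0.1,1],[0,0,-0.08,-0.002,0.01,-0.1,1]],
  ],
)

```text
t: 3.18
eef_pos: [504.8, 34.3, 93.5]
tool_rot: [3.141, 0.002, -0.279]
ft_force: [-0.5, -0.1, -0.0]
grip_width: 85.0
gripper_force: 0.0
```

```bash
python3 - <<'E'
from h import *
np.set_printoptions(precision=3,suppress=True)
s=r.sense();print(s['t'],s['eef_pos'],s['tool_rot'])
E=wristE();im=r.camera('wrist')
K=r.calibration('wrist')['camera_matrix'];p=K@(np.linalg.inv(E)@[506,34,58,1])[:3];p=p[:2]/p[2];print('proj',p)
x,y=int(p[0])-40,int(p[1])-30;print('origin',x,y)
cv2.imwrite('pics/w2.png',im[:,:,::-1]);cv2.imwrite('pics/c2.png',cv2.resize(im[y:y+60,x:x+80],(800,600),interpolation=cv2.INTER_CUBIC)[:,:,::-1])
E
```

```text
3.175 [504.791  34.325  93.532] [ 3.141  0.002 -0.279]
proj [257.834 200.538]
origin 217 170
```

View pics/c2.png

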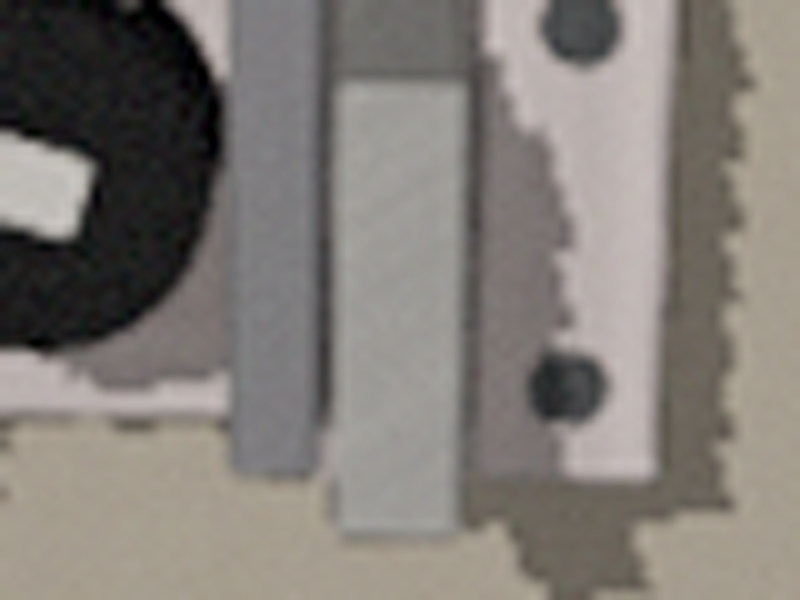

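The plate is upright in the crop, with its top face centred at pixel (256.5, 200.3), within about 1 mm of the prediction. I'll descend and grip.

>>> jog_arm(
  rows=[
    [[0,0,0,0.0015,0.0005,-0.03,1],[0,0,0,0.0015,0.0005,-0.05,1],[0,0,0,0.0015,0.0005,-0.057,1],[0,0,0,0.0015,0.0005,-0.057,1]],
  ],
)

```text
t: 3.72
eef_pos: [507.8, 35.6, 38.2]
tool_rot: [-3.141, -0.001, -0.279]
ft_force: [0.6, 0.4, 0.6]
grip_width: 85.3
gripper_force: 0.0
```

>>> jog_arm(
  rows=[
    [[0,0,0,0,0,0,0],[0,0,0,0,0,0,0],[0,0,0,0,0,0,0],[0,0,0,0,0,0,0],[0,0,0,0,0,0,0]],
  ],
  newtons=50,
)

```text
t: 4.35
eef_pos: [507.3, 35.8, 37.3]
tool_rot: [-3.142, 0.0, -0.278]
ft_force: [0.1, -0.7, 0.3]
grip_width: 0.3
gripper_force: 0.0
```

The fingers shut on nothing, so I'll look.

```bash
python3 - <<'E'
from h import *
s=r.sense();print(s['t'],s['eef_pos'],s['grip_width'],s['ft_force'])
im=r.camera('wrist');sd=r.camera('side')
v=np.hstack([cv2.resize(im[100:350,140:380],(400,417)),cv2.resize(sd[180:280,120:216],(400,417),interpolation=cv2.INTER_CUBIC)])
cv2.imwrite('pics/w3.png',v[:,:,::-1])
E
```

```text
4.35 [507.25275662  35.75041878  37.32469246] 0.32890428706359853 [ 0.1453876  -0.70941628  0.34715145]
```

View pics/w3.png

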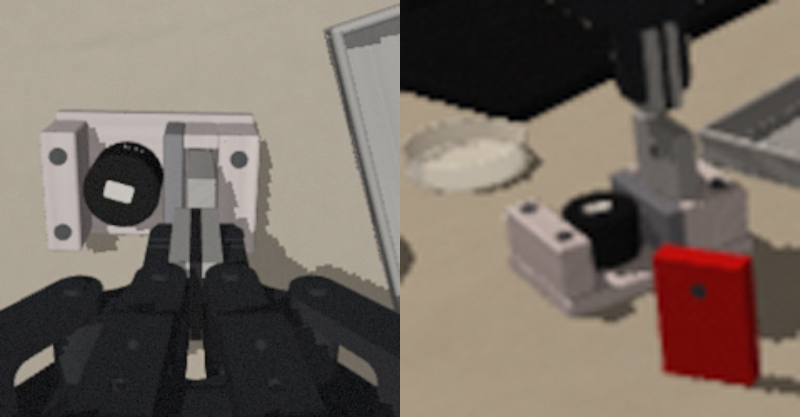

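```bash
python3 - <<'E'
from h import *
np.set_printoptions(precision=1,suppress=True)
s=r.sense();W=wristE();S=r.calibration('side')['extrinsics'];T=r.calibration('top')['extrinsics']
print(r.calibration('wrist')['mount'].round(4).tolist())
def pj(c,E,p):
    q=r.calibration(c)['camera_matrix']@(np.linalg.inv(E)@[*p,1])[:3];return q[:2]/q[2]
p=s['eef_pos']
for dz in(0,10,20,30):
    a=pj('side',S,p+[0,0,dz]);b=pj('wrist',W,p+[0,0,dz]);print(dz,'side crop',(a-[120,180])*4.17+[400,0],'wrist crop',(b-[140,100])/.6)
for z in(31,58):
    a=pj('side',S,[506.3,35,z]);b=pj('wrist',W,[506.3,35,z]);print('plate',z,(a-[120,180])*4.17+[400,0],(b-[140,100])/.6)
im=cv2.imread('pics/w3.png');v=cv2.resize(im[60:240,600:740],(560,600)[::1],interpolation=cv2.INTER_CUBIC)
cv2.imwrite('pics/c3.png',v)
E
```

```text
[[0.0012, -0.9603, -0.2788, 70.6214], [1.0, 0.001, 0.0009, -0.8194], [-0.0005, -0.2788, 0.9603, -169.5806], [0.0, 0.0, 0.0, 1.0]]
0 side crop [659.6 163.5] wrist crop [196.8 201.2]
10 side crop [657.5 141.4] wrist crop [196.9 212. ]
20 side crop [655.4 119. ] wrist crop [197.  224.2]
30 side crop [653.2  96.4] wrist crop [197.2 237.8]
plate 31 [663.9 177.2] [199.2 196.6]
plate 58 [658.1 117.3] [199.9 227. ]
```

View pics/c3.png

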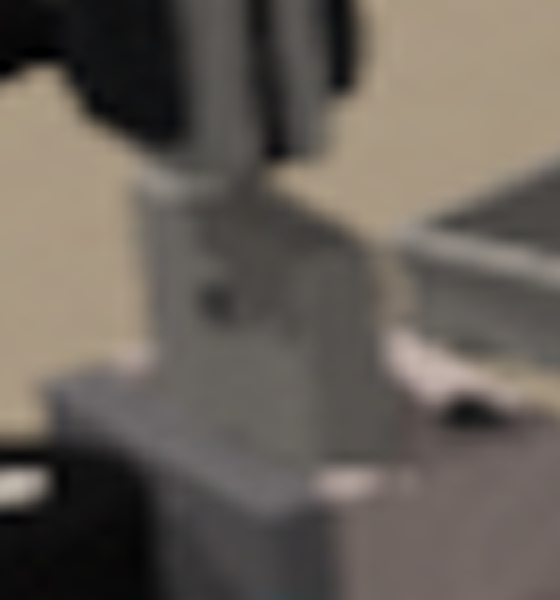

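In the side view the shut fingertips sit at about z ≈ 60, just above the plate top. So the real tips are about 22–24 mm behind the reported TCP. I'll open, go 22 mm lower and grip again.

>>> jog_arm(
  rows=[
    [[0,0,0,0,0,0.01,1],[0,0,0,0,0,0.01,1],[0,0,0,0,0,0.01,1],[0,0,0,0,0,0.01,1],[0,0,0,0,0,0.01,1]],
  ],
)

```text
t: 5.08
eef_pos: [507.1, 35.7, 47.2]
tool_rot: [3.142, 0.0, -0.278]
ft_force: [-0.1, 0.3, 0.7]
grip_width: 85.2
gripper_force: 0.0
```

>>> jog_arm(
  rows=[
    [[0,0,0,0,0,-0.015,1],[0,0,0,-0.0005,-0.0005,-0.03,1],[0,0,0,-0.0005,-0.0005,-0.031,1],[0,0,0,-0.0005,-0.0005,-0.031,1]],
  ],
)

```text
t: 5.58
eef_pos: [506.6, 35.3, 16.0]
tool_rot: [-3.142, 0.001, -0.278]
ft_force: [0.4, -0.2, -0.5]
grip_width: 85.3
gripper_force: 0.0
```

>>> jog_arm(
  rows=[
    [[0,0,0,0,0,0,0],[0,0,0,0,0,0,0],[0,0,0,0,0,0,0],[0,0,0,0,0,0,0],[0,0,0,0,0,0,0]],
  ],
  newtons=50,
)

```text
t: 6.2
eef_pos: [506.9, 35.3, 16.5]
tool_rot: [-3.141, -0.0, -0.278]
ft_force: [-0.4, 0.1, 2.7]
grip_width: 8.1
gripper_force: 49.8
```

>>> jog_arm(
  rows=[
    [[0,0,0,0,0,0.01,0],[0,0,0,0,0,0.025,0],[0,0,0,0,0,0.045,0],[0,0,0,0,0,0.06,0],[0,0,0,0,0,0.06,0]],
  ],
)

```text
t: 6.82
eef_pos: [507.8, 35.3, 77.9]
tool_rot: [-3.141, -0.003, -0.278]
ft_force: [-0.2, 0.2, -1.1]
grip_width: 8.8
gripper_force: 49.5
```

```bash
python3 - <<'E'
from h import *
s=r.sense();print(s['t'],s['eef_pos'],s['grip_width'],s['gripper_force'],s['ft_force'])
im=r.camera('wrist');sd=r.camera('side')
v=np.hstack([cv2.resize(im[100:350,140:380],(400,417)),cv2.resize(sd[150:270,120:235],(400,417),interpolation=cv2.INTER_CUBIC)])
cv2.imwrite('pics/w4.png',v[:,:,::-1])
E
```

```text
6.825 [507.793368    35.25057864  77.85784568] 8.843418546413277 49.497950077056885 [-0.16065699  0.19539007 -1.05124785]
```

View pics/w4.png

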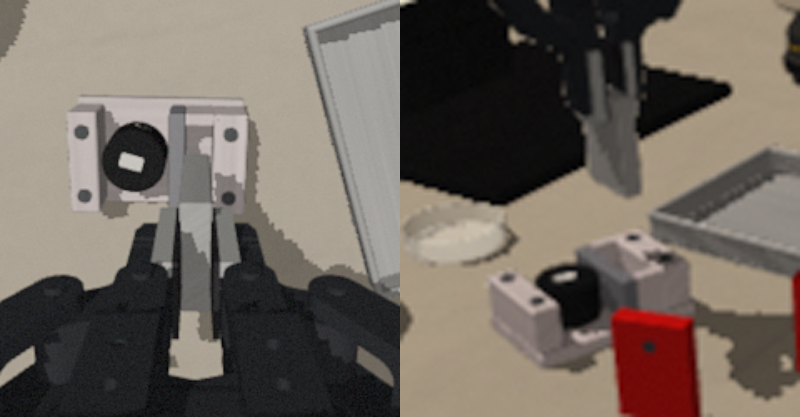

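The plate is held upright and clear of the clamp (width 8.8 mm, 49 N), and the puck is still in its nest. Now to the tray centre and down.

>>> jog_arm(
  rows=[
    [[0,0,0,-0.007,-0.03,0,0],[0,0,0,-0.015,-0.065,0,0],[0,0,0,-0.022,-0.1,0,0],[0,0,0,-0.029,-0.126,0,0],[0,0,0,-0.029,-0.126,0,0]],
  ],
)

```text
t: 7.55
eef_pos: [476.6, -92.9, 75.4]
tool_rot: [3.141, 0.002, -0.282]
ft_force: [-0.6, 0.6, -0.6]
grip_width: 8.8
gripper_force: 49.5
```

>>> jog_arm(
  rows=[
    [[0,0,0,0,0,-0.02,0],[0,0,0,0,0,-0.04,0],[0,0,0,0,0,-0.055,0],[0,0,0,0,0,-0.06,0],[0,0,0,0,0,-0.06,0]],
  ],
)

```text
t: 8.18
eef_pos: [477.8, -90.5, 16.2]
tool_rot: [-3.141, 0.0, -0.278]
ft_force: [0.1, 0.6, 0.7]
grip_width: 8.6
gripper_force: 49.5
```

>>> jog_arm(
  rows=[
    [[0,0,0,0,0,-0.002,0],[0,0,0,0,0,-0.004,0],[0,0,0,0,0,-0.004,0]],
  ],
)

```text
t: 8.55
eef_pos: [477.8, -90.8, 12.4]
tool_rot: [-3.142, -0.0, -0.278]
ft_force: [-0.0, -1.1, -1.0]
grip_width: 8.7
gripper_force: 49.5
```

>>> jog_arm(
  rows=[
    [[0,0,0,0,0,0,0.2],[0,0,0,0,0,0,0.4],[0,0,0,0,0,0,0.6],[0,0,0,0,0,0,0.8],[0,0,0,0,0,0,0.8]],
  ],
)

```text
t: 9.18
eef_pos: [477.8, -90.8, 12.3]
tool_rot: [-3.142, -0.0, -0.278]
ft_force: [0.2, -0.0, -0.4]
grip_width: 68.2
gripper_force: 0.0
```

>>> jog_arm(
  rows=[
    [[0,0,0,0,0,0.03,0.8],[0,0,0,0,0,0.07,0.8],[0,0,0,0,0,0.12,0.8],[0,0,0,0,0,0.15,0.8],[0,0,0,0,0,0.15,0.8]],
  ],
)

```text
t: 9.8
eef_pos: [479.3, -91.0, 164.8]
tool_rot: [3.142, -0.005, -0.278]
ft_force: [0.4, 0.4, -0.9]
grip_width: 68.3
gripper_force: 0.0
```

```bash
python3 - <<'E'
from h import *
s=r.sense();print(s['t'],s['eef_pos'],s['grip_width'],s['gripper_force'],s['ft_force'])
im=r.camera('wrist');sd=r.camera('side')
v=np.hstack([cv2.resize(im,(400,300)),cv2.resize(sd[150:270,140:300],(400,300),interpolation=cv2.INTER_CUBIC)])
cv2.imwrite('pics/w5.png',v[:,:,::-1])
E
```

```text
9.8 [479.30414277 -90.99785455 164.80897663] 68.30372180197983 0.0 [ 0.38396292  0.41075773 -0.9369069 ]
```

View pics/w5.png

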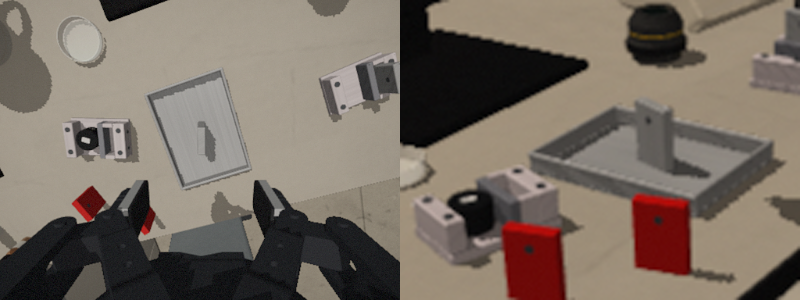

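The spacer stands in the middle of the tray (side crop (655,135)), the puck is still in its nest, and the gripper is clear.

```bash
python3 -c "
from bench import r
print(r.close_job())"
```

```text
the job is handed in; nothing more can be done
None
```

The wanted spacer is standing released in the middle of the tray, the puck is still in its nest, I never went near the other clamp's spacer, and the job was handed in after about 10 s of robot time; no verdict came back.

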